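# Reverse the sample queue

### The arm

A 7-joint arm with a two-finger parallel gripper is mounted at the origin on a cart in front of the work surface, level with it; the furniture and walls round the work are solid. World frame = base frame: x ahead of the robot, y to its left, z up, the work surface at z = 0. Lengths are in m, angles in rad, forces in N, time in s.
With the tool pointing down it reaches from about 0.4 to 0.9 m from the base axis. Payload 5.6 kg.
Tool frame: the origin (TCP) lies where the fingers leave the gripper's body, on its centre line; the fingertips stand 88 mm ahead of it and the grasp point (between the pads) lies 69 mm ahead of it; x points along the fingers, y is the direction in which the jaws open and shut, and the axes are right-handed (so a half turn about x gives the same grasp; the last joint's range is limited). The gripper opens to 92 mm and grips with 3 to 60 N. Pads are 20 mm wide; open, the fingers measure 128 mm over their backs; the gripper's body (75 mm by 189 mm) begins 69 mm behind the grasp point.
Start: joints at [-1.317, 0.468, -0.012, 1.603, 0.006, 1.071, -0.056], TCP at [0.19, 0.622, 0.303] pointing down, gripper open.
Joint ranges: [-2.53, 2.53], [-0.31, 2.02], [-1.57, 1.55], [0.28, 2.44], [-1.29, 4.43], [0.15, 1.84], [-2.92, 2.92]. Speed limits (rad/s): [2.57, 2.57, 3.14, 3.14, 3.14, 3.14, 3.14].

### API

Orientations are given as a unit quaternion [w, x, y, z].
In Python, from cell import arm, viewer, job gives the robot as it stands.
- The arm moves only by the tool drive_tool, never from a script. Its argument "motion" is text: rows parted by semicolons, each of 7 numbers parted by spaces: the turn, a rotation vector about the tool's x, y, z in rad, then the shift along the tool's x, y, z in cm, then the closure, from 0 (fully open) to 1 (shut). In form: rx ry rz dx dy dz fingers; .... A call has 1 to 12 rows; each row is the pose to reach, as a shift and turn from the pose commanded when the call began, along the tool's axes at that moment; what a row does not reach only later rows make up. A row lasts 1/8 s, in which the tool goes at most 62.5 mm and 10.7 degrees, less where a joint would pass 70% of its speed; a pose out of reach is approached as far as the arm can. A call with a gripper value outside its range is refused whole. The fingers move at their own pace and stop on an object; the grip force is fixed at half the most. Time passes only in rows, so rows that repeat a pose let the fingers close. It gives the time, the measured TCP pose, the force and the opening at its end, in the units of the state.
- arm.sense(): the state, without advancing time (a new reading comes with each control period).
- viewer.grab_frame(name): name is "side" or "top"; returns a dict with "img" (400x640x3 uint8, blue, green, red), "z_map" (400x640 float32, m along the optical axis (not along the pixel's ray), 0 where there is no reading), "intrinsics" (3x3 intrinsics, pixels), "D" ([k1, k2, p1, p2, k3] as OpenCV has them; the pictures are not rectified), "R" (3x3) and "t" (3): a world point X has camera coordinates R X + t. Camera axes: x right, y down, z forward; pixel columns grow to the right and rows downward; lengths in m; the calibration is good to about 2 mm. A picture is of the moment at which its call begins.
- job.sign_off(): hands the job in, once; it reports no verdict.
The state is a dict: "t": time; "joint_pos": joint angles; "joint_velocities": joint speeds; "joint_torque": joint torques, N m; "tcp_pos": TCP position; "eef_rot": TCP orientation; "wrist_force": force on the tool from outside, world axes, zero at the start; "moment": the same for the moment, N m; "opening": opening from 0.0 (shut) to 1.0 (fully open).
Only numpy, scipy, OpenCV 4.12 (cv2) and the standard library are available. Lean on these libraries where they do the work, as an engineer would, in place of code of your own. Each camera call takes 0.05 s, during which the arm holds its last target.

### The job

Move the four sample jars from the grey storage rack to the empty wooden feed rack in reverse order: the jar nearest the green end of the grey rack goes to the place farthest from the wooden rack's green end, and so on, so that the one farthest from the green end comes to stand beside the wooden rack's green end. Keep the jars upright, and leave each standing centred on its own ring mark.

Things in the scene. Friction and masses are not known exactly. Their poses are not given: they have to be found in the camera images.
- store_rack: Grey storage rack with coloured clips, a jar on each ring at the start; fixed, 102x344 mm, lips along both long sides 8 mm above the floor, green end plate at +y 18 mm above it. Four 77 mm ring marks at x=0, y=+120, +40, -40, -120 mm on the rack's floor, 50 mm above the origin. Origin: centre of underside, on the worktop; x across (away from robot), y along the row to the green end, z up.
- feed_rack: Pale wooden feed rack, empty at the start, left or right of the grey one; fixed, 102x344 mm, lips along both long sides 8 mm above the floor, green end plate at +y 18 mm above it. Four 77 mm ring marks at x=0, y=+120, +40, -40, -120 mm on the rack's floor, 50 mm above the origin. Origin: centre of underside, on the worktop; x across (away from robot), y along the row to the green end, z up.
- jar_red_center (a point): Loose, closed, round sample jar: pale body, red screw cap; 68 mm body diameter, 100 mm high in all, cap (top 16 mm) 62 mm in diameter; about 0.12 to 0.27 kg. The point is on its axis, half-way up (50 mm above its underside); z is its axis, up. Take it from above round the top, fingers closing across the rack: neighbours leave 12 to 26 mm along the row.
- jar_blue_center (a point): Loose, closed, round sample jar: pale body, blue screw cap; 68 mm body diameter, 100 mm high in all, cap (top 16 mm) 62 mm in diameter; about 0.12 to 0.27 kg. The point is on its axis, half-way up (50 mm above its underside); z is its axis, up. Take it from above round the top, fingers closing across the rack: neighbours leave 12 to 26 mm along the row.
- jar_yellow_center (a point): Loose, closed, round sample jar: pale body, yellow screw cap, pale contents; 54 mm body diameter, 75 mm high in all, cap (top 12 mm) 50 mm in diameter; about 0.07 to 0.16 kg. The point is on its axis, half-way up (37.5 mm above its underside); z is its axis, up. Take it from above round the top, fingers closing across the rack: neighbours leave 12 to 26 mm along the row.
- jar_white_center (a point): Loose, closed, round sample jar: pale body, white screw cap, dark grey contents; 54 mm body diameter, 75 mm high in all, cap (top 12 mm) 50 mm in diameter; about 0.07 to 0.16 kg. The point is on its axis, half-way up (37.5 mm above its underside); z is its axis, up. Take it from above round the top, fingers closing across the rack: neighbours leave 12 to 26 mm along the row.
- clip_red: Red plastic clip, 34 mm long, 13 mm wide, fixed on the front (-x) lip of the storage rack in front of where the red-capped jar stands at the start; it stays there as a record of the starting order. Origin: in the lip, 50 mm above the worktop, mid-length, 48.5 mm across the rack from the jar's axis; axes as the rack's.
- clip_blue: Blue plastic clip, 34 mm long, 13 mm wide, fixed on the front (-x) lip of the storage rack in front of where the blue-capped jar stands at the start; it stays there as a record of the starting order. Origin: in the lip, 50 mm above the worktop, mid-length, 48.5 mm across the rack from the jar's axis; axes as the rack's.
- clip_yellow: Yellow plastic clip, 34 mm long, 13 mm wide, fixed on the front (-x) lip of the storage rack in front of where the yellow-capped jar stands at the start; it stays there as a record of the starting order. Origin: in the lip, 50 mm above the worktop, mid-length, 48.5 mm across the rack from the jar's axis; axes as the rack's.
- clip_white: White plastic clip, 34 mm long, 13 mm wide, fixed on the front (-x) lip of the storage rack in front of where the white-capped jar stands at the start; it stays there as a record of the starting order. Origin: in the lip, 50 mm above the worktop, mid-length, 48.5 mm across the rack from the jar's axis; axes as the rack's.
There are look-alikes about, which are no part of the job. Leave any purple look-alike of the part that bears jar_red_center alone.

How it is judged:
By the outcome, as a careful person would: the job done as asked, in the order asked, and still so for the second after the job is handed in, with the robot touching nothing.
It also fails if it takes over 115 s, if anything falls off the work surface, if the arm or the gripper's body presses on something with over 40 N, if the wrist force passes 120 N, or if a joint passes its speed limit or range.

## Working session

There is one attempt and no reset: what is moved stays moved. The work goes in short steps, Python scripts to look and compute and a tool call to move; the robot and the scene stay as the last step left them, time stands still between calls to the robot, and variables do not carry over. Pictures are saved under pics/ and viewed, and the job is handed in when it is done.

Besides the shell and the picture viewer there is one more tool, called after ">>>" in YAML: its name, and indented under it one key for each argument. drive_tool: Moves the arm, as the interface text tells. Its arguments: {"type":"object","properties":{"motion":{"type":"string"}},"required":["motion"]}

```bash
ls; mkdir -p pics; python3 - <<'E'
from cell import arm, viewer, job
import cv2,numpy as np
print(arm.sense())
for n in ("side","top"):
    f=viewer.grab_frame(n); cv2.imwrite(f"pics/{n}0.png",f["img"]); np.savez(f"{n}0.npz",**f)
    print(n,f["intrinsics"],f["D"],f["R"],f["t"], -np.array(f["R"]).T@f["t"])
E
```

```text
pics
{'t': 0.0, 'joint_pos': array([-1.31701539,  0.46837215, -0.01160812,  1.60365631,  0.00601042,
        1.07137399, -0.05629963]), 'joint_velocities': array([-1.11610455e-03,  2.10414112e-04, -6.29005759e-04, -7.63998098e-05,
        1.39253058e-03,  1.12404146e-03, -1.66692493e-03]), 'joint_torque': array([-5.51992853e-04, -5.20560551e+01, -1.27475851e-02, -2.43752110e+01,
       -5.64966537e-02,  1.73340517e-02,  1.69523350e-04]), 'tcp_pos': array([0.19001614, 0.62114556, 0.30172994]), 'eef_rot': array([ 0.69928599,  0.10393603,  0.69937965, -0.10518794]), 'wrist_force': array([ 0.29202144, -1.03645496,  0.48365833]), 'moment': array([-0.0030998 ,  0.01178906,  0.00859893]), 'opening': 0.9974142972653809}
side [[473.6279997    0.         309.44885733]
 [  0.         473.6279997  204.44485166]
 [  0.           0.           1.        ]] [0.02269027 0.         0.         0.         0.        ] [[ 0.99627712 -0.08609811  0.00436105]
 [-0.03907888 -0.49613196 -0.86736723]
 [ 0.07684234  0.8639677  -0.49764954]] [-0.44723539  0.17535194  1.67684409] [ 0.32357032 -1.40024756  0.98852564]
top [[514.65052433   0.         315.75094113]
 [  0.         514.65052433 203.29879995]
 [  0.           0.           1.        ]] [0.03878804 0.         0.         0.         0.        ] [[-0.01334589 -0.9997376   0.01861791]
 [-0.99300955  0.01106763 -0.11751403]
 [ 0.11727713 -0.02005609 -0.99289668]] [0.12930973 0.46077769 1.71240569] [0.25845637 0.15852025 1.7519823 ]
```

View pics/side0.png

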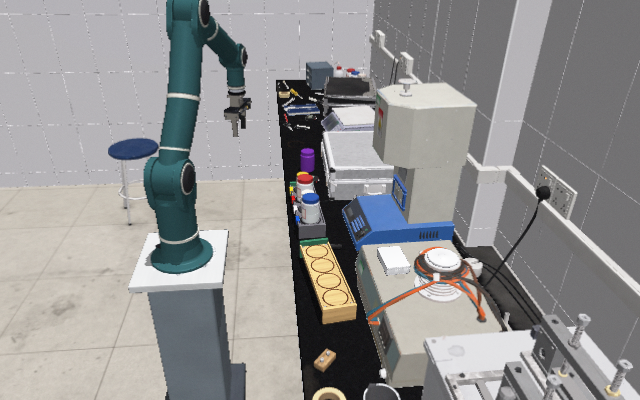

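View pics/top0.png

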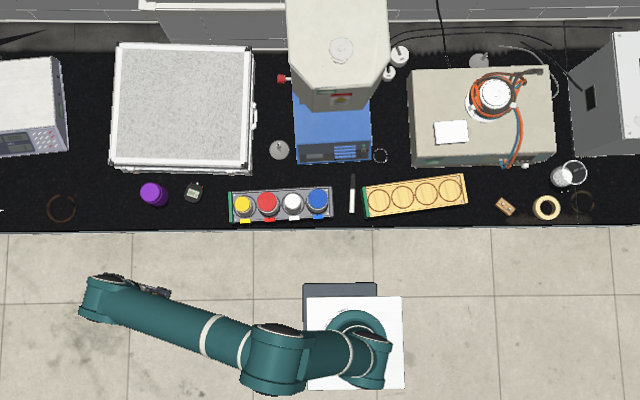

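```bash
cat > h.py <<'E'
import numpy as np,cv2
def load(n): return dict(np.load(n+".npz"))
def ray(f,uv):
    p=cv2.undistortPoints(np.float32(uv).reshape(-1,1,2),f["intrinsics"],f["D"]).reshape(-1,2)
    d=np.c_[p,np.ones(len(p))]@f["R"]; return -f["R"].T@f["t"],d   # d scaled with cam z=1
def plane(f,uv,z):
    c,d=ray(f,uv); return c+d*((z-c[2])/d[:,2])[:,None]
def cloud(f):
    h,w=f["z_map"].shape; g=np.stack(np.meshgrid(np.arange(w),np.arange(h)),-1).reshape(-1,2)
    c,d=ray(f,g); z=f["z_map"].reshape(-1); P=c+d*z[:,None]; P[z==0]=np.nan
    return P.reshape(h,w,3)
def proj(f,X):
    return cv2.projectPoints(np.float64(X).reshape(-1,1,3),cv2.Rodrigues(f["R"])[0],f["t"],f["intrinsics"],f["D"])[0].reshape(-1,2)
E
python3 - <<'E'
from h import *
f=load("top0");P=cloud(f)
for n,uv in dict(y=(243,204),r=(267,201),w=(293,201),b=(317,197),purple=(152,194),inst=(340,60),instedge=(340,105),base=(335,150),baselow=(335,161),case=(180,160),pen=(352,195),floor=(258,196),feed=(400,200),knob=(280,150),tan=(480,160),tanTop=(480,150)).items():
    print(n,P[uv[1],uv[0]].round(3))
# things higher than .16 with x<0.75
m=(P[...,2]>0.02)&(P[...,0]>0.3)&(P[...,0]<0.85)
for y in np.arange(-.6,.8,.05):
    k=m&(abs(P[...,1]-y)<.025)
    s=[]
    for lo,hi in((.02,.1),(.1,.2),(.2,.35),(.35,.6),(.6,1)):
        q=P[k&(P[...,2]>lo)&(P[...,2]<hi)&(P[...,0]>.5)]
        s.append("%.3f"%q[:,0].min() if len(q) else "-")
    print("%.2f"%y,s)
im=f["img"][170:240,210:490]; cv2.imwrite("pics/crop0.png",cv2.resize(im,None,fx=2.8,fy=2.8,interpolation=cv2.INTER_CUBIC))
s=load("side0");cv2.imwrite("pics/crop1.png",cv2.resize(s["img"][130:340,260:480],None,fx=2.8,fy=2.8,interpolation=cv2.INTER_CUBIC))
E
```

```text
y [0.451 0.356 0.127]
r [0.458 0.279 0.142]
w [0.459 0.198 0.125]
b [0.468 0.122 0.149]
purple [0.49  0.651 0.098]
inst [0.752 0.07  0.546]
instedge [0.687 0.062 0.393]
base [0.632 0.059 0.086]
baselow [0.599 0.058 0.063]
case [0.588 0.549 0.156]
pen [ 0.49  -0.     0.018]
floor [0.487 0.317 0.04 ]
feed [ 0.467 -0.157  0.054]
knob [0.644 0.243 0.039]
tan [ 0.589 -0.413  0.104]
tanTop [ 0.612 -0.398  0.152]
-0.60 ['0.575', '0.587', '-', '-', '-']
-0.55 ['0.583', '0.585', '0.834', '-', '-']
-0.50 ['0.570', '0.557', '0.628', '-', '-']
-0.45 ['0.585', '0.570', '0.698', '-', '-']
-0.40 ['0.512', '0.586', '0.696', '-', '-']
-0.35 ['0.500', '0.584', '0.712', '-', '-']
-0.30 ['0.500', '0.584', '-', '-', '-']
-0.25 ['0.500', '0.580', '-', '-', '-']
-0.20 ['0.501', '0.582', '-', '-', '-']
-0.15 ['0.500', '-', '-', '-', '-']
-0.10 ['0.500', '-', '-', '-', '-']
-0.05 ['0.500', '0.648', '0.729', '0.722', '-']
0.00 ['0.507', '0.640', '0.687', '0.687', '-']
0.05 ['0.503', '0.637', '0.686', '0.683', '-']
0.10 ['0.500', '0.641', '0.684', '0.682', '-']
0.15 ['0.500', '0.635', '0.684', '0.681', '-']
0.20 ['0.501', '0.633', '0.726', '0.724', '-']
0.25 ['0.501', '-', '-', '0.758', '-']
0.30 ['0.500', '-', '-', '-', '-']
0.35 ['0.500', '0.561', '-', '-', '-']
0.40 ['0.554', '0.555', '-', '-', '-']
0.45 ['0.563', '0.562', '-', '-', '-']
0.50 ['0.502', '0.566', '-', '-', '-']
0.55 ['0.502', '0.569', '-', '-', '-']
0.60 ['0.500', '0.569', '-', '-', '-']
0.65 ['0.500', '0.501', '-', '-', '-']
0.70 ['0.500', '0.503', '-', '-', '-']
0.75 ['0.566', '0.567', '-', '-', '-']
```

View pics/crop0.png

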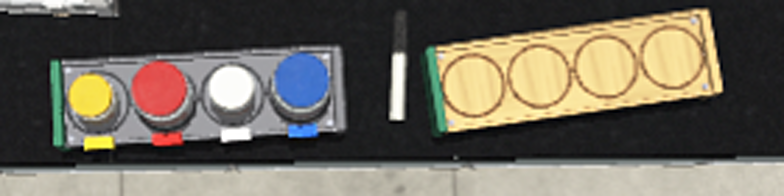

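View pics/crop1.png

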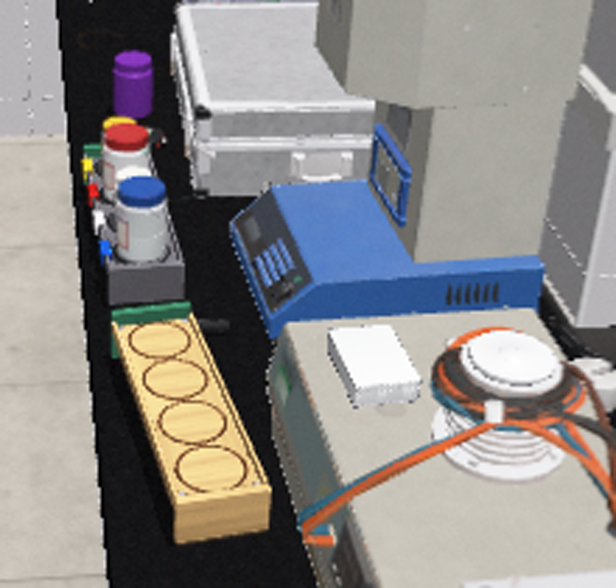

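```bash
cat > m.py <<'E'
from h import *
HS=dict(y=((20,120,120),(35,255,255)),b=((105,120,80),(120,255,255)),r=((0,120,100),(8,255,255)))
TOP=dict(y=.125,w=.125,r=.150,b=.150)
def big(mask,n=1,amin=30):
    k,l,s,c=cv2.connectedComponentsWithStats(mask.astype(np.uint8))
    o=[i for i in np.argsort(-s[:,4]) if i>0 and s[i,4]>amin][:n]
    return [(s[i],c[i],l==i) for i in o]
def rings(f,roi):
    x0,y0,x1,y1=roi; S=6
    im=cv2.resize(f["img"][y0:y1,x0:x1],None,fx=S,fy=S,interpolation=cv2.INTER_CUBIC)
    hsv=cv2.cvtColor(im,cv2.COLOR_BGR2HSV)
    bg=cv2.blur(hsv[...,2],(61,61)).astype(int)
    wood=(hsv[...,0]>10)&(hsv[...,0]<30)&(hsv[...,1]>40)&(hsv[...,2]>150)
    line=hsv[...,2].astype(int)<cv2.GaussianBlur(hsv[...,2],(0,0),25).astype(int)-18
    m=wood&~line
    return im,m,S
def unc(c,roi,S): return ((c[0]+.5)/S-.5+roi[0],(c[1]+.5)/S-.5+roi[1])
E
python3 - <<'E'
from m import *
for n,roi in (("top0",(350,165,480,225)),("side0",(290,230,370,330))):
    f=load(n); im,m,S=rings(f,roi)
    m=cv2.erode(m.astype(np.uint8),np.ones((5,5)))
    for s,c,l in big(m,8,400):
        uv=unc(c,roi,S); print(n,s,np.round(uv,2),plane(f,[uv],.05).round(4))
    v=im.copy(); v[m>0]=v[m>0]//2; cv2.imwrite(f"pics/rings_{n}.png",v)
E
```

```text
top0 [   97    52   609   258 50599] [409.58 195.28] [[ 0.483 -0.19   0.05 ]]
top0 [  538    92   124   122 11137] [449.57 190.01] [[ 0.4993 -0.3246  0.05  ]]
top0 [  255   134   120   121 10928] [402.21 196.76] [[ 0.4783 -0.1652  0.05  ]]
top0 [  398   114   119   118 10906] [425.84 193.43] [[ 0.4886 -0.2447  0.05  ]]
side0 [   62    86   338   474 51436] [330.37 288.4 ] [[ 0.4877 -0.287   0.05  ]]
side0 [ 168  266  129   79 7793] [328.27 280.3 ] [[ 0.486  -0.2481  0.05  ]]
side0 [ 135  174  121   75 6757] [322.08 264.91] [[ 0.4754 -0.1683  0.05  ]]
```

View pics/rings_top0.png

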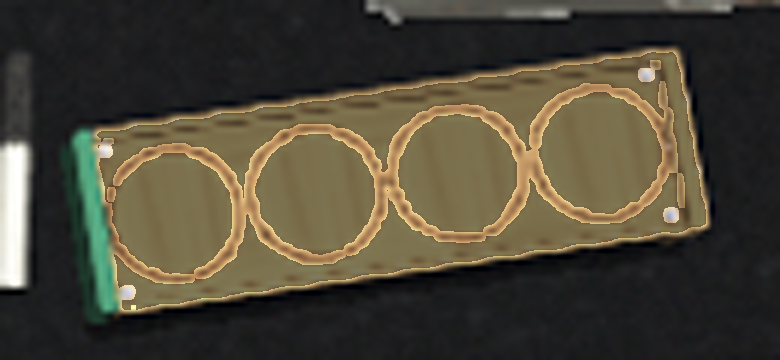

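View pics/rings_side0.png

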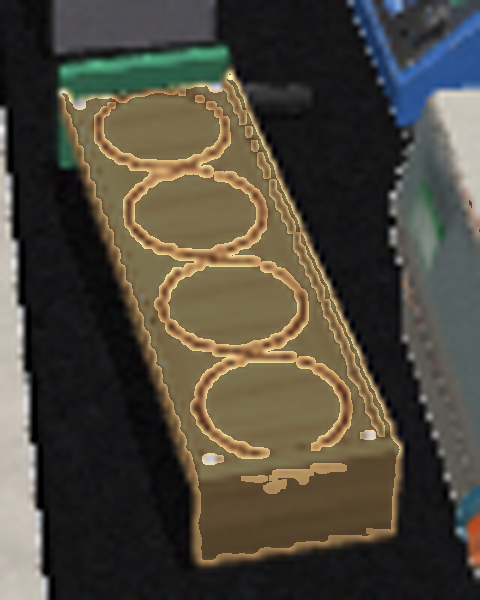

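```bash
cat >> m.py <<'E'
def caps(f,rois,which):
    out={}
    S=6
    for k in which:
        x0,y0,x1,y1=rois[k]
        im=cv2.resize(f["img"][y0:y1,x0:x1],None,fx=S,fy=S,interpolation=cv2.INTER_CUBIC)
        h=cv2.cvtColor(im,cv2.COLOR_BGR2HSV); H,Sa,V=[h[...,i].astype(int) for i in range(3)]
        if k=='y': m=(H>18)&(H<36)&(Sa>110)&(V>CUT[k])
        if k=='b': m=(H>100)&(H<125)&(Sa>110)&(V>CUT[k])
        if k=='r': m=((H<8)|(H>172))&(Sa>130)&(V>CUT[k])
        if k=='w': m=(Sa<25)&(V>CUT[k])
        m=cv2.morphologyEx(m.astype(np.uint8),cv2.MORPH_OPEN,np.ones((9,9)))
        s,c,l=big(m,1)[0]
        cn=max(cv2.findContours(l.astype(np.uint8),0,2)[0],key=cv2.contourArea)
        e=cv2.fitEllipse(cv2.convexHull(cn))
        v=im.copy(); cv2.ellipse(v,e,(0,255,0),1); cv2.drawContours(v,[cn],-1,(255,0,255),1)
        uv=unc(e[0],rois[k],S); out[k]=(uv,e[1],plane(f,[uv],TOP[k])[0],v,s)
    return out
CUT=dict(y=150,b=120,r=150,w=215)
E
python3 - <<'E'
from m import *
f=load("top0")
rois=dict(y=(230,190,257,218),r=(253,185,281,218),w=(279,188,306,218),b=(303,184,332,218))
o=caps(f,rois,"yrwb")
for k in o: print(k,np.round(o[k][0],2),np.round(o[k][1],1),o[k][2].round(4))
vs=[cv2.resize(o[k][3],(190,220)) for k in o]; cv2.imwrite("pics/captop.png",np.hstack(vs))
a=np.array([o[k][2][:2] for k in "yrwb"]); print(np.diff(a,axis=0))
f=load("side0")
rois=dict(y=(285,165,310,185),r=(292,168,320,190),b=(295,188,325,212))
cv2.imwrite("pics/sidez.png",cv2.resize(f["img"][160:245,275:340],None,fx=7,fy=7,interpolation=cv2.INTER_CUBIC))
o=caps(f,rois,"rb")
for k in o: print(k,np.round(o[k][0],2),np.round(o[k][1],1),o[k][2].round(4))
vs=[cv2.resize(o[k][3],(240,200)) for k in o]; cv2.imwrite("pics/capside.png",np.hstack(vs))
E
```

```text
y [241.8  203.61] [92.7 94.2] [0.4523 0.3603 0.125 ]
r [266.45 201.11] [113.8 115.3] [0.4563 0.2804 0.15  ]
w [292.08 200.61] [88.2 94.1] [0.4601 0.2009 0.125 ]
b [317.37 198.11] [114.3 116.1] [0.464  0.1209 0.15  ]
[[ 0.00403918 -0.0799132 ]
 [ 0.00380005 -0.07951166]
 [ 0.00393779 -0.08002504]]
r [304.74 177.29] [43.8 90.6] [0.453  0.2718 0.15  ]
b [310.3  196.77] [53.7 99. ] [0.461  0.1115 0.15  ]
```

View pics/captop.png

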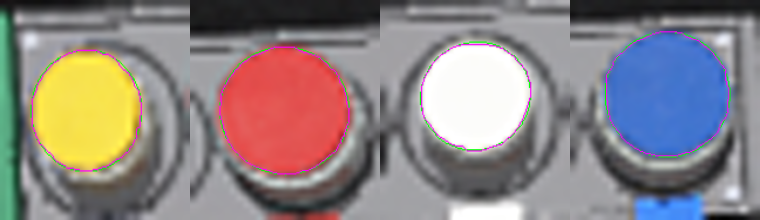

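View pics/capside.png

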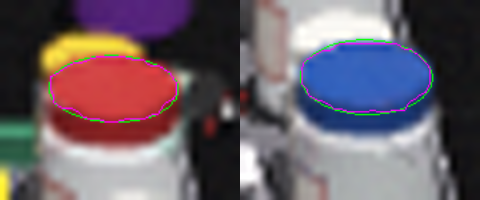

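View pics/sidez.png

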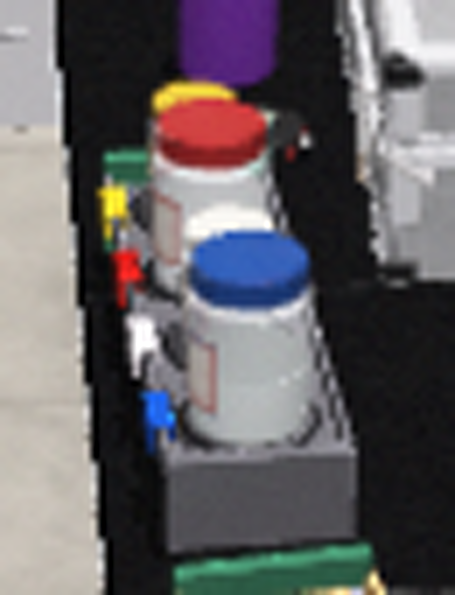

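```bash
cat > plan.py <<'E'
import numpy as np
from scipy.spatial.transform import Rotation as R
def rot(q): return R.from_quat([q[1],q[2],q[3],q[0]])
def tgt(yaw,flip=False):
    y=np.array([np.cos(yaw),np.sin(yaw),0])*(-1 if flip else 1); x=np.array([0,0,-1.]); z=np.cross(x,y)
    return R.from_matrix(np.c_[x,y,z])
def row(s,p,yaw,flip=False):
    r=rot(s["eef_rot"]); rv=(r.inv()*tgt(yaw,flip)).as_rotvec(); d=r.inv().apply(np.array(p)-s["tcp_pos"])*100
    return np.round(np.r_[rv,d],3)
E
python3 - <<'E'
from cell import arm
from plan import *
s=arm.sense(); print(rot(s["eef_rot"]).as_matrix().round(3))
for fl in (0,1): print(row(s,[.452,.36,.25],.049,fl))
E
```

```text
[[-0.     0.293  0.956]
 [-0.002  0.956 -0.293]
 [-1.    -0.002  0.   ]]
[ 1.2250e+00  1.0000e-03  1.0000e-03  5.2140e+00 -1.7304e+01  3.2689e+01]
[-1.9170e+00 -1.0000e-03  1.0000e-03  5.2140e+00 -1.7304e+01  3.2689e+01]
```

>>> drive_tool:
  motion: "1.225 0 0 3 -17.3 32.7 0; 1.225 0 0 3 -17.3 32.7 0; 1.225 0 0 3 -17.3 32.7 0; 1.225 0 0 3 -17.3 32.7 0; 1.225 0 0 3 -17.3 32.7 0; 1.225 0 0 3 -17.3 32.7 0; 1.225 0 0 3 -17.3 32.7 0; 1.225 0 0 3 -17.3 32.7 0; 1.225 0 0 3 -17.3 32.7 0; 1.225 0 0 3 -17.3 32.7 0; 1.225 0 0 3 -17.3 32.7 0"

```text
t: 1.48
tcp_pos: [0.4518, 0.3609, 0.2727]
eef_rot: [0.512, 0.487, 0.512, -0.487]
wrist_force: [-0.4, -0.2, -0.3]
opening: 0.995
```

```bash
python3 - <<'E'
from cell import arm,viewer
from plan import *
import cv2
s=arm.sense(); print(s["t"],s["tcp_pos"],rot(s["eef_rot"]).as_matrix().round(3).tolist(),s["joint_pos"].round(2),s["wrist_force"].round(1))
print(row(s,[.4523,.3603,.169],.049))
f=viewer.grab_frame("top");g=viewer.grab_frame("side");cv2.imwrite("pics/a1.png",np.hstack([f["img"][100:330,120:480],g["img"][20:250,200:440]]))
E
```

```text
1.475 [0.45183589 0.36092078 0.27271635] [[-0.0, 0.999, 0.05], [0.0, 0.05, -0.999], [-1.0, -0.0, -0.0]] [-1.    0.39  0.34  1.83 -0.15  0.95 -0.54] [-0.4 -0.2 -0.3]
[ 1.0000e-03 -0.0000e+00  0.0000e+00  1.0372e+01  4.4000e-02  6.6000e-02]
```

View pics/a1.png

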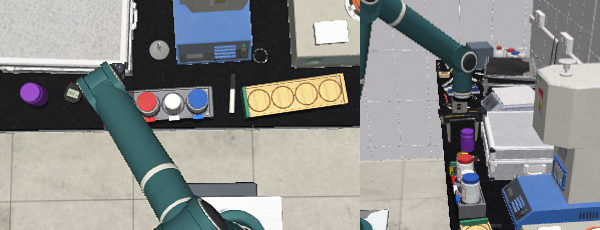

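>>> drive_tool:
  motion: "0 0 0 4 0 0.1 0; 0 0 0 7.5 0 0.1 0; 0 0 0 9.5 0 0.1 0; 0 0 0 10.4 0 0.1 0; 0 0 0 10.4 0 0.1 0; 0 0 0 10.4 0 0.1 0"

```text
t: 2.33
tcp_pos: [0.4528, 0.3599, 0.1697]
eef_rot: [0.512, 0.488, 0.512, -0.487]
wrist_force: [0.1, -0.7, 0.2]
opening: 1.001
```

>>> drive_tool:
  motion: "0 0 0 0 0 0 0.3; 0 0 0 0 0 0 0.5; 0 0 0 0 0 0 0.7; 0 0 0 0 0 0 1; 0 0 0 0 0 0 1; 0 0 0 0 0 0 1; 0 0 0 0 0 0 1; 0 0 0 0 0 0 1"

```text
t: 3.32
tcp_pos: [0.4523, 0.3595, 0.1688]
eef_rot: [0.512, 0.488, 0.512, -0.488]
wrist_force: [0.1, 0.4, 1.4]
opening: 0.567
```

>>> drive_tool:
  motion: "0 0 0 -1 0 0 1; 0 0 0 -4 0 0 1; 0 0 0 -9 0 0 1; 0 0 0 -13 0 0 1; 0 0 0 -13 0 0 1; 0 0 0 -13 0 0 1"

```text
t: 4.08
tcp_pos: [0.4517, 0.3592, 0.2981]
eef_rot: [0.512, 0.487, 0.512, -0.488]
wrist_force: [-0.2, 0.1, -1.3]
opening: 0.565
```

```bash
python3 - <<'E'
from cell import arm,viewer
from plan import *
import cv2
s=arm.sense(); print(s["t"],s["tcp_pos"],s["opening"],s["wrist_force"].round(1))
# targets: feed ring 4
print(row(s,[.499,-.3250,.30],.131))
g=viewer.grab_frame("side");cv2.imwrite("pics/a2.png",cv2.resize(g["img"][80:240,240:360],None,fx=4,fy=4))
E
```

```text
4.075 [0.45168769 0.35916833 0.29810797] 0.5653175041321638 [-0.2  0.1 -1.3]
[-8.2000e-02  1.0000e-03  1.0000e-03 -1.4800e-01  1.3690e+00  6.8567e+01]
```

View pics/a2.png

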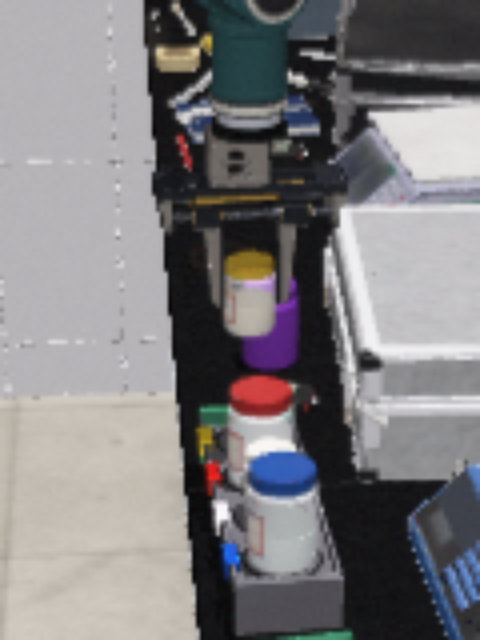

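>>> drive_tool:
  motion: "0 0 0 0 0 3 1; 0 0 0 0 0.2 8 1; -0.02 0 0 0 0.3 14 1; -0.02 0 0 0 0.4 20 1; -0.03 0 0 0 0.5 26 1; -0.04 0 0 0 0.7 32 1; -0.05 0 0 0 0.8 38 1; -0.05 0 0 0 0.9 44 1; -0.06 0 0 0 1 50 1; -0.07 0 0 0 1.1 56 1; -0.08 0 0 0 1.2 62 1; -0.082 0 0 0 1.3 66 1"

```text
t: 5.62
tcp_pos: [0.4964, -0.3018, 0.2971]
eef_rot: [0.53, 0.466, 0.532, -0.468]
wrist_force: [-0.1, 0.8, -1.0]
opening: 0.565
```

>>> drive_tool:
  motion: "0 0 0 0 0.1 2.5 1; 0 0 0 0 0.1 2.5 1; 0 0 0 0 0.1 2.5 1; 0 0 0 0 0.1 2.5 1"

```text
t: 6.12
tcp_pos: [0.502, -0.3222, 0.2982]
eef_rot: [0.532, 0.466, 0.533, -0.466]
wrist_force: [-0.6, 0.6, -0.5]
opening: 0.569
```

```bash
python3 - <<'E'
from cell import arm,viewer
from plan import *
import cv2
s=arm.sense(); print(s["t"],s["tcp_pos"],s["opening"],s["wrist_force"].round(1),s["joint_pos"].round(2))
print(row(s,[.499,-.3250,.172],.131))
g=viewer.grab_frame("side");np.savez("side2.npz",**g);f=viewer.grab_frame("top");np.savez("top2.npz",**f)
cv2.imwrite("pics/a3.png",cv2.resize(g["img"][150:330,240:420],None,fx=3.3,fy=3.3));cv2.imwrite("pics/a3t.png",f["img"])
E
```

```text
6.125 [ 0.50197628 -0.32220155  0.29823677] 0.5688326282479366 [-0.6  0.6 -0.5] [ 0.02  0.43  0.66  1.78 -0.3   1.04  0.92]
[ 2.0000e-03 -1.0000e-03  0.0000e+00  1.2624e+01 -3.2600e-01  2.5400e-01]
```

View pics/a3.png

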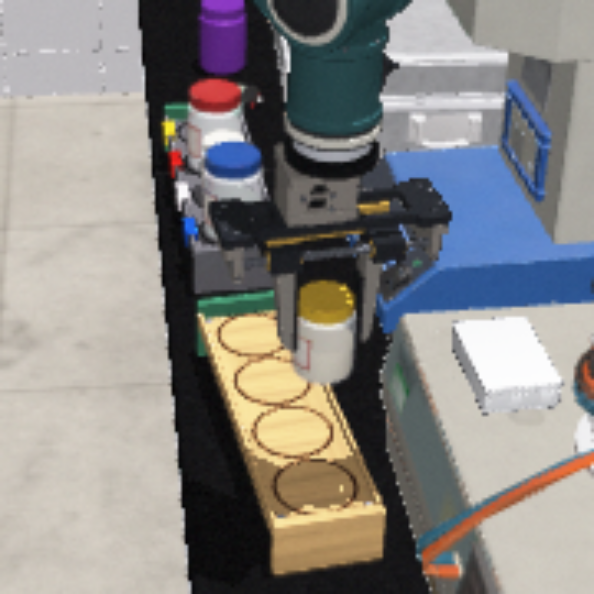

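View pics/a3t.png

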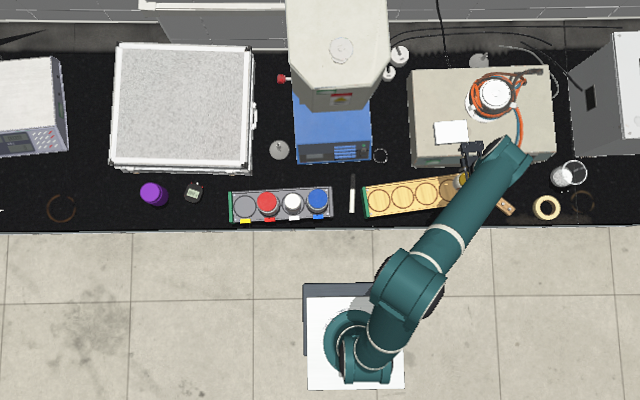

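>>> drive_tool:
  motion: "0 0 0 5 -0.3 0.2 1; 0 0 0 9 -0.3 0.2 1; 0 0 0 11.5 -0.3 0.2 1; 0 0 0 12.3 -0.3 0.2 1; 0 0 0 12.6 -0.3 0.2 1; 0 0 0 12.6 -0.3 0.2 1; 0 0 0 12.6 -0.3 0.2 1"

```text
t: 7.1
tcp_pos: [0.4996, -0.3264, 0.1737]
eef_rot: [0.532, 0.466, 0.531, -0.466]
wrist_force: [0.0, 0.4, -0.5]
opening: 0.566
```

```bash
python3 - <<'E'
from cell import arm,viewer
from plan import *
import cv2
s=arm.sense(); print(s["t"],s["tcp_pos"],s["opening"],s["wrist_force"].round(1))
print(row(s,[.499,-.3250,.169],.131))
g=viewer.grab_frame("side")
cv2.imwrite("pics/a4.png",cv2.resize(g["img"][220:330,280:390],None,fx=5,fy=5,interpolation=cv2.INTER_CUBIC))
E
```

```text
7.1 [ 0.49957883 -0.32636314  0.17374243] 0.56630511846302 [ 0.   0.4 -0.5]
[ 0.     0.001 -0.002  0.474 -0.04  -0.143]
```

View pics/a4.png

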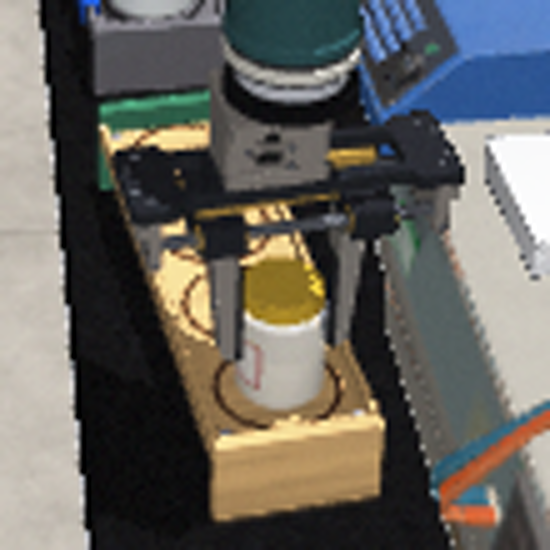

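>>> drive_tool:
  motion: "0 0 0 0.2 0 -0.1 1; 0 0 0 0.3 0 -0.1 1; 0 0 0 0.4 0 -0.1 1; 0 0 0 0.4 0 -0.1 1"

```text
t: 7.65
tcp_pos: [0.4989, -0.3251, 0.1688]
eef_rot: [0.532, 0.466, 0.532, -0.466]
wrist_force: [-0.9, 0.9, 1.0]
opening: 0.568
```

>>> drive_tool:
  motion: "0 0 0 0 0 0 0.35; 0 0 0 0 0 0 0.25; 0 0 0 0 0 0 0; 0 0 0 0 0 0 0; 0 0 0 0 0 0 0; 0 0 0 -2 0 0 0; 0 0 0 -7 0 0 0; 0 0 0 -12 0 0 0; 0 0 0 -12 0 -5 0; 0 0 0 -12 0 -10 0; 0 0 0 -12 0 -16 0; 0 0 0 -12 0 -22 0"

```text
t: 9.15
tcp_pos: [0.47, -0.1056, 0.2901]
eef_rot: [0.532, 0.467, 0.531, -0.466]
wrist_force: [0.3, -0.4, 0.6]
opening: 0.999
```

```bash
python3 - <<'E'
from cell import arm,viewer
from plan import *
import cv2
s=arm.sense(); print(s["t"],s["tcp_pos"],s["opening"],s["wrist_force"].round(1))
print(row(s,[.4563,.2800,.28],.049))
g=viewer.grab_frame("side");np.savez("side3.npz",**g);f=viewer.grab_frame("top");np.savez("top3.npz",**f)
cv2.imwrite("pics/a5.png",np.hstack([cv2.resize(x,(400,400),interpolation=cv2.INTER_CUBIC) for x in (g["img"][230:330,280:380],f["img"][150:240,400:490])]))
E
```

```text
9.15 [ 0.4699881  -0.10561859  0.29005133] 0.9987677774899572 [ 0.3 -0.4  0.6]
[ 8.1000e-02 -0.0000e+00 -2.0000e-03  1.0170e+00  3.6400e+00 -3.8414e+01]
```

View pics/a5.png

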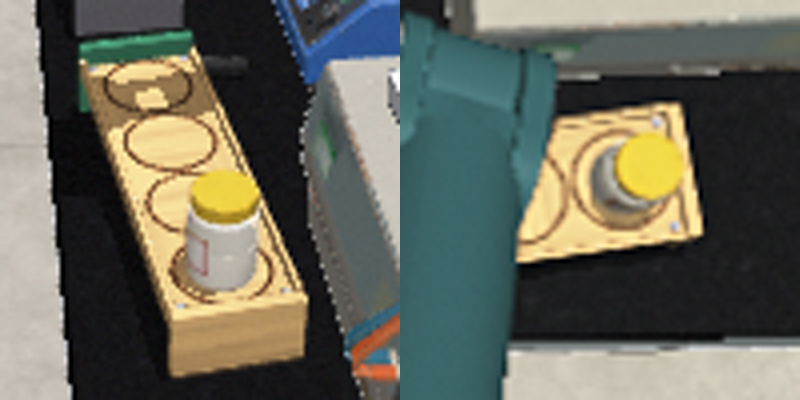

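```bash
python3 - <<'E'
from m import *
f=load("top3")
o=caps(f,dict(y=(450,170,480,205)),"y")
for k in o: print(k,np.round(o[k][0],2),np.round(o[k][1],1),o[k][2].round(4))
s=load("side3")
CUT['y']=100
o2=caps(s,dict(y=(322,268,350,292)),"y")
for k in o2: print(k,np.round(o2[k][0],2),np.round(o2[k][1],1),o2[k][2].round(4))
# predicted ring & jar base outline in side view using top-based coords
v=cv2.resize(s["img"][230:330,280:380],None,fx=6,fy=6,interpolation=cv2.INTER_CUBIC)
def dr(c,r,z,col):
    a=np.linspace(0,2*np.pi,60); p=proj(s,np.c_[c[0]+r*np.cos(a),c[1]+r*np.sin(a),a*0+z])
    cv2.polylines(v,[np.int32(((p-[280,230])+.5)*6)],True,col,1)
dr((.4993,-.3246),.0385,.05,(255,0,0)); dr(o['y'][2],.027,.05,(0,255,0));dr(o['y'][2],.025,.125,(0,255,0))
cv2.imwrite("pics/chk.png",v)
E
```

```text
y [456.   186.58] [94.4 98.1] [ 0.4996 -0.3244  0.125 ]
y [335.59 278.44] [ 86.7 111.2] [ 0.4951 -0.3335  0.125 ]
```

View pics/chk.png

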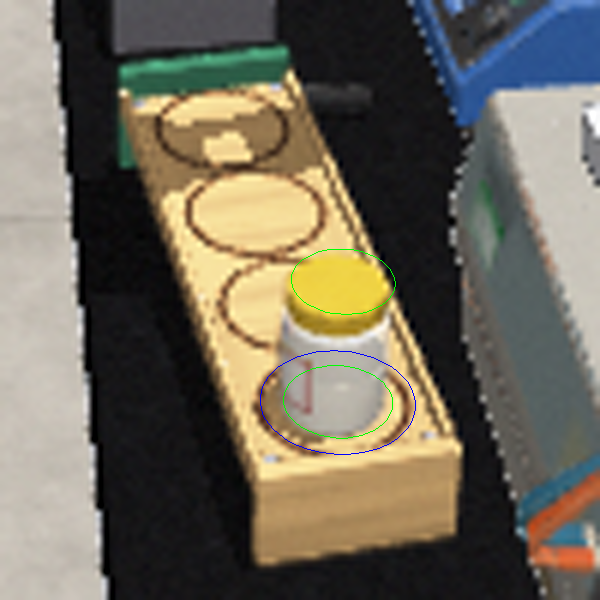

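>>> drive_tool:
  motion: "0.01 0 0 1 0.6 -6 0; 0.02 0 0 1 1.2 -12 0; 0.03 0 0 1 1.8 -18 0; 0.05 0 0 1 2.4 -24 0; 0.07 0 0 1 3 -30 0; 0.081 0 0 1 3.4 -35 0; 0.081 0 0 1 3.6 -38.4 0; 0.081 0 0 1 3.6 -38.4 0; 0.081 0 0 1 3.6 -38.4 0; 0.081 0 0 1 3.6 -38.4 0"

```text
t: 10.5
tcp_pos: [0.4564, 0.2767, 0.2791]
eef_rot: [0.512, 0.488, 0.512, -0.488]
wrist_force: [0.6, -0.2, 0.1]
opening: 1.003
```

```bash
cat > st.py <<'E'
import sys
from cell import arm
from plan import *
a=list(map(float,sys.argv[1:])); s=arm.sense()
print(s["t"],s["tcp_pos"].round(4),round(s["opening"],3),s["wrist_force"].round(1),s["joint_pos"].round(2)); print(row(s,a[:3],a[3]))
E
python3 st.py .4563 .2804 .189 .049
```

```text
10.5 [0.4564 0.2767 0.2791] 1.003 [ 0.6 -0.2  0.1] [-0.96  0.31  0.43  1.93 -0.16  0.93 -0.41]
[-2.000e-03  0.000e+00 -0.000e+00  9.013e+00  4.000e-03 -3.680e-01]
```

>>> drive_tool:
  motion: "0 0 0 1 0 -0.4 0; 0 0 0 5 0 -0.4 0; 0 0 0 8 0 -0.4 0; 0 0 0 9 0 -0.4 0; 0 0 0 9 0 -0.4 0; 0 0 0 9 0 -0.4 0"

```text
t: 11.25
tcp_pos: [0.4563, 0.2826, 0.1897]
eef_rot: [0.512, 0.488, 0.512, -0.487]
wrist_force: [1.0, -0.5, 0.0]
opening: 1.002
```

```bash
python3 st.py .4563 .2804 .189 .049
```

```text
11.25 [0.4563 0.2826 0.1897] 1.002 [ 1.  -0.5  0. ] [-0.93  0.44  0.39  1.99 -0.24  0.75 -0.35]
[ 0.001 -0.001 -0.002  0.071 -0.008  0.221]
```

>>> drive_tool:
  motion: "0 0 0 0 0 0 0; 0 0 0 0 0 0 0"

```text
t: 11.5
tcp_pos: [0.4558, 0.2827, 0.1894]
eef_rot: [0.512, 0.488, 0.512, -0.487]
wrist_force: [0.4, -0.2, -0.5]
opening: 1.004
```

>>> drive_tool:
  motion: "0 0 0 0 0 0 0"

```text
t: 11.62
tcp_pos: [0.4557, 0.2825, 0.189]
eef_rot: [0.512, 0.488, 0.512, -0.487]
wrist_force: [-0.2, 0.1, -0.2]
opening: 0.999
```

>>> drive_tool:
  motion: "0 0 0 0 0 0 0"

```text
t: 11.75
tcp_pos: [0.4556, 0.2824, 0.1888]
eef_rot: [0.512, 0.487, 0.512, -0.487]
wrist_force: [-0.5, -1.1, 1.1]
opening: 1.004
```

>>> drive_tool:
  motion: "0 0 0 0 0 0.2 0; 0 0 0 0 0 0.2 0; 0 0 0 0 0 0.2 0.2; 0 0 0 0 0 0.2 0.3; 0 0 0 0 0 0.2 0.5; 0 0 0 0 0 0.2 1; 0 0 0 0 0 0.2 1; 0 0 0 0 0 0.2 1; 0 0 0 0 0 0.2 1; 0 0 0 0 0 0.2 1"

```text
t: 13.0
tcp_pos: [0.4559, 0.2805, 0.1888]
eef_rot: [0.512, 0.488, 0.512, -0.487]
wrist_force: [1.8, 0.6, 1.5]
opening: 0.718
```

>>> drive_tool:
  motion: "0 0 0 -1 0 0 1; 0 0 0 -5 0 0 1; 0 0 0 -10 0 0 1; 0 0 0 -13.5 0 0 1; 0 0 0 -13.5 0 0 1; 0 0 0 -13.5 0 0 1; 0 0 0 -13.5 0 0 1"

```text
t: 13.88
tcp_pos: [0.4548, 0.28, 0.322]
eef_rot: [0.512, 0.486, 0.512, -0.489]
wrist_force: [0.5, 0.0, -1.8]
opening: 0.715
```

```bash
python3 st.py .4886 -.2447 .32 .131
```

```text
13.875 [0.4548 0.28   0.322 ] 0.715 [ 0.5  0.  -1.8] [-0.99  0.26  0.45  1.89 -0.13  1.03 -0.44]
[-8.1000e-02  2.0000e-03  3.0000e-03  3.0800e-01  7.5100e-01  5.2574e+01]
```

>>> drive_tool:
  motion: "0 0 0 0 0 3 1; 0 0 0 0 0.1 8 1; -0.02 0 0 0 0.2 14 1; -0.03 0 0 0 0.3 20 1; -0.04 0 0 0 0.4 26 1; -0.05 0 0 0 0.5 32 1; -0.06 0 0 0 0.6 38 1; -0.07 0 0 0 0.7 44 1; -0.08 0 0 0 0.7 49 1; -0.081 0 0 0.2 0.75 52.5 1; -0.081 0 0 0.2 0.75 52.5 1; -0.081 0 0 0.2 0.75 52.5 1"

```text
t: 15.38
tcp_pos: [0.4891, -0.2427, 0.3206]
eef_rot: [0.531, 0.466, 0.533, -0.466]
wrist_force: [-0.1, 0.3, -2.8]
opening: 0.718
```

>>> drive_tool:
  motion: "0 0 0 0 0 0 1; 0 0 0 0 0 0 1; 0 0 0 0 0 0 1"

```text
t: 15.75
tcp_pos: [0.4896, -0.243, 0.3218]
eef_rot: [0.532, 0.466, 0.532, -0.466]
wrist_force: [-0.6, -0.2, -2.0]
opening: 0.719
```

```bash
python3 st.py .4886 -.2447 .195 .131
```

```text
15.75 [ 0.4896 -0.243   0.3218] 0.719 [-0.6 -0.2 -2. ] [-0.21  0.32  0.75  1.88 -0.25  1.04  0.78]
[ 1.000e-03 -0.000e+00 -0.000e+00  1.268e+01 -1.220e-01  1.610e-01]
```

>>> drive_tool:
  motion: "0 0 0 5 -0.1 0.2 1; 0 0 0 9 -0.1 0.2 1; 0 0 0 11.7 -0.1 0.2 1; 0 0 0 12.6 -0.1 0.2 1; 0 0 0 12.6 -0.1 0.2 1; 0 0 0 12.6 -0.1 0.2 1; 0 0 0 12.6 -0.1 0.2 1"

```text
t: 16.62
tcp_pos: [0.4892, -0.2458, 0.1968]
eef_rot: [0.532, 0.467, 0.531, -0.466]
wrist_force: [0.6, -0.3, -2.0]
opening: 0.718
```

```bash
python3 st.py .4886 -.2447 .189 .131
```

```text
16.625 [ 0.4892 -0.2458  0.1968] 0.718 [ 0.6 -0.3 -2. ] [-0.11  0.49  0.66  1.98 -0.41  0.8   0.91]
[ 0.     0.001 -0.002  0.777 -0.049 -0.122]
```

>>> drive_tool:
  motion: "0 0 0 0.3 0 -0.1 1; 0 0 0 0.5 0 -0.1 1; 0 0 0 0.6 0 -0.1 1; 0 0 0 0.7 0 -0.1 1; 0 0 0 0.7 0 -0.1 1"

```text
t: 17.25
tcp_pos: [0.4885, -0.2447, 0.1888]
eef_rot: [0.532, 0.466, 0.532, -0.466]
wrist_force: [0.2, 0.6, -0.1]
opening: 0.718
```

>>> drive_tool:
  motion: "0 0 0 0 0 0 0.2; 0 0 0 0 0 0 0.1; 0 0 0 0 0 0 0; 0 0 0 0 0 0 0; 0 0 0 0 0 0 0; 0 0 0 -2 0 0 0; 0 0 0 -6 0 0 0; 0 0 0 -10 0 0 0; 0 0 0 -10 0 -5 0; 0 0 0 -10 0 -10 0; 0 0 0 -10 0 -16 0; 0 0 0 -10 0 -22 0"

```text
t: 18.75
tcp_pos: [0.4596, -0.0252, 0.2901]
eef_rot: [0.532, 0.467, 0.531, -0.466]
wrist_force: [1.1, 0.7, 1.6]
opening: 0.998
```

```bash
python3 st.py .4601 .2009 .28 .049;  python3 - <<'E'
from cell import viewer
from m import *
f=viewer.grab_frame("top");s=viewer.grab_frame("side")
cv2.imwrite("pics/a6.png",np.hstack([cv2.resize(x,(400,400),interpolation=cv2.INTER_CUBIC) for x in (s["img"][230:330,280:380],f["img"][150:240,400:490])]))
E
```

```text
18.75 [ 0.4596 -0.0252  0.2901] 0.998 [1.1 0.7 1.6] [-0.64  0.17  0.7   2.1  -0.14  0.91  0.27]
[ 8.100e-02 -1.000e-03 -2.000e-03  1.025e+00  2.976e+00 -2.241e+01]
```

View pics/a6.png

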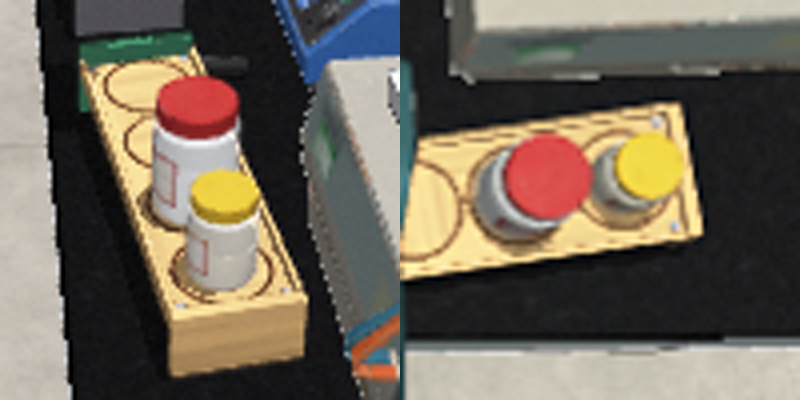

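>>> drive_tool:
  motion: "0.02 0 0 1 0.8 -6 0; 0.04 0 0 1 1.6 -12 0; 0.06 0 0 1 2.4 -18 0; 0.081 0 0 1 2.9 -21 0; 0.081 0 0 1 3 -22.5 0; 0.081 0 0 1 3 -22.5 0; 0.081 0 0 1 3 -22.5 0; 0.081 0 0 1 3 -22.5 0"

```text
t: 19.85
tcp_pos: [0.4605, 0.1989, 0.2789]
eef_rot: [0.512, 0.488, 0.512, -0.488]
wrist_force: [-0.9, 0.3, 0.6]
opening: 0.998
```

```bash
python3 st.py .4601 .2009 .169 .049
```

```text
19.85 [0.4605 0.1989 0.2789] 0.998 [-0.9  0.3  0.6] [-0.96  0.26  0.56  2.01 -0.18  0.91 -0.25]
[-1.0000e-03  0.0000e+00 -0.0000e+00  1.0989e+01 -2.8000e-02 -1.9900e-01]
```

>>> drive_tool:
  motion: "0 0 0 3 0 -0.1 0; 0 0 0 7 0 -0.1 0; 0 0 0 10 0 -0.1 0; 0 0 0 11 0 -0.1 0; 0 0 0 11 0 -0.1 0; 0 0 0 11 0 -0.1 0; 0 0 0 11 0 -0.1 0"

```text
t: 20.72
tcp_pos: [0.4606, 0.2017, 0.1697]
eef_rot: [0.512, 0.488, 0.512, -0.487]
wrist_force: [-0.1, -0.3, 0.0]
opening: 0.998
```

```bash
python3 st.py .4601 .2009 .169 .049
```

```text
20.725 [0.4606 0.2017 0.1697] 0.998 [-0.1 -0.3  0. ] [-0.88  0.44  0.49  2.09 -0.32  0.68 -0.13]
[ 0.001 -0.001 -0.002  0.073 -0.059  0.078]
```

>>> drive_tool:
  motion: "0 0 0 0.1 0 0.1 0.2; 0 0 0 0.1 0 0.1 0.3; 0 0 0 0.1 0 0.1 0.5; 0 0 0 0.1 0 0.1 0.7; 0 0 0 0.1 0 0.1 1; 0 0 0 0.1 0 0.1 1; 0 0 0 0.1 0 0.1 1; 0 0 0 0.1 0 0.1 1; 0 0 0 0.1 0 0.1 1"

```text
t: 21.85
tcp_pos: [0.4602, 0.2004, 0.1677]
eef_rot: [0.512, 0.487, 0.512, -0.487]
wrist_force: [1.0, 1.2, -0.7]
opening: 0.577
```

>>> drive_tool:
  motion: "0 0 0 -1 0 0 1; 0 0 0 -5 0 0 1; 0 0 0 -10 0 0 1; 0 0 0 -13.5 0 0 1; 0 0 0 -13.5 0 0 1; 0 0 0 -13.5 0 0 1; 0 0 0 -13.5 0 0 1"

```text
t: 22.72
tcp_pos: [0.4594, 0.2001, 0.3013]
eef_rot: [0.512, 0.486, 0.512, -0.488]
wrist_force: [-0.2, -0.8, -1.8]
opening: 0.575
```

```bash
python3 st.py .4783 -.1652 .30 .131
```

```text
22.725 [0.4594 0.2001 0.3013] 0.575 [-0.2 -0.8 -1.8] [-0.98  0.23  0.59  1.99 -0.15  0.96 -0.27]
[-8.1000e-02  2.0000e-03  3.0000e-03  1.9200e-01  6.8000e-02  3.6576e+01]
```

>>> drive_tool:
  motion: "0 0 0 0 0 3 1; -0.02 0 0 0 0 8 1; -0.03 0 0 0 0 14 1; -0.05 0 0 0 0 20 1; -0.06 0 0 0 0 26 1; -0.07 0 0 0 0 31 1; -0.08 0 0 0 0.1 35 1; -0.081 0 0 0.2 0.1 36.6 1; -0.081 0 0 0.2 0.1 36.6 1; -0.081 0 0 0.2 0.1 36.6 1; -0.081 0 0 0.2 0.1 36.6 1"

```text
t: 24.1
tcp_pos: [0.4795, -0.1639, 0.3004]
eef_rot: [0.532, 0.466, 0.532, -0.466]
wrist_force: [-0.5, 0.4, -2.1]
opening: 0.57
```

```bash
python3 st.py .4783 -.1652 .174 .131
```

```text
24.1 [ 0.4795 -0.1639  0.3004] 0.57 [-0.5  0.4 -2.1] [-0.4   0.27  0.78  1.99 -0.23  0.97  0.63]
[ 2.0000e-03 -1.0000e-03  0.0000e+00  1.2644e+01 -1.3400e-01  1.2200e-01]
```

>>> drive_tool:
  motion: "0 0 0 5 -0.1 0.1 1; 0 0 0 9 -0.1 0.1 1; 0 0 0 11.7 -0.1 0.1 1; 0 0 0 12.5 -0.1 0.1 1; 0 0 0 12.5 -0.1 0.1 1; 0 0 0 12.5 -0.1 0.1 1; 0 0 0 12.5 -0.1 0.1 1"

```text
t: 24.98
tcp_pos: [0.4792, -0.1662, 0.1767]
eef_rot: [0.532, 0.467, 0.531, -0.466]
wrist_force: [-0.6, -0.1, -0.0]
opening: 0.578
```

```bash
python3 st.py .4783 -.1652 .168 .131
```

```text
24.975 [ 0.4792 -0.1662  0.1767] 0.578 [-0.6 -0.1 -0. ] [-0.27  0.47  0.67  2.08 -0.44  0.73  0.81]
[ 0.     0.    -0.002  0.869 -0.076 -0.114]
```

>>> drive_tool:
  motion: "0 0 0 0.3 -0.1 -0.1 1; 0 0 0 0.5 -0.1 -0.1 1; 0 0 0 0.7 -0.1 -0.1 1; 0 0 0 0.8 -0.1 -0.1 1; 0 0 0 0.8 -0.1 -0.1 1; 0 0 0 0.8 -0.1 -0.1 1"

```text
t: 25.72
tcp_pos: [0.4774, -0.1653, 0.1677]
eef_rot: [0.532, 0.466, 0.532, -0.466]
wrist_force: [-0.4, 0.8, 0.8]
opening: 0.578
```

>>> drive_tool:
  motion: "0 0 0 0 0 0 0.35; 0 0 0 0 0 0 0.2; 0 0 0 0 0 0 0; 0 0 0 0 0 0 0; 0 0 0 0 0 0 0; 0 0 0 -2 0 0 0; 0 0 0 -7 0 0 0; 0 0 0 -12 0 0 0; 0 0 0 -12 0 -3 0; 0 0 0 -12 0 -8 0; 0 0 0 -12 0 -14 0; 0 0 0 -12 0 -18 0"

```text
t: 27.22
tcp_pos: [0.4533, 0.0156, 0.2878]
eef_rot: [0.532, 0.466, 0.532, -0.465]
wrist_force: [1.3, 0.1, 0.2]
opening: 0.999
```

```bash
python3 st.py .4640 .1209 .28 .049;  python3 - <<'E'
from cell import viewer
from m import *
f=viewer.grab_frame("top");s=viewer.grab_frame("side")
cv2.imwrite("pics/a7.png",np.hstack([cv2.resize(x,(400,400),interpolation=cv2.INTER_CUBIC) for x in (s["img"][230:330,280:380],f["img"][140:240,380:480])]))
E
```

```text
27.225 [0.4533 0.0156 0.2878] 0.999 [1.3 0.1 0.2] [-0.77  0.16  0.74  2.12 -0.14  0.91  0.18]
[ 8.4000e-02 -1.0000e-03 -0.0000e+00  7.8500e-01  2.4590e+00 -1.0294e+01]
```

View pics/a7.png

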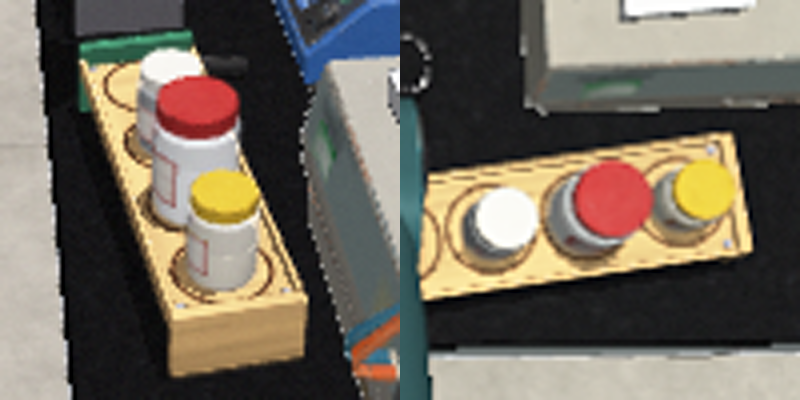

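>>> drive_tool:
  motion: "0.03 0 0 0.8 1 -5 0; 0.06 0 0 0.8 2 -9 0; 0.083 0 0 0.8 2.4 -10.4 0; 0.083 0 0 0.8 2.4 -10.4 0; 0.083 0 0 0.8 2.4 -10.4 0; 0.083 0 0 0.8 2.4 -10.4 0"

```text
t: 28.08
tcp_pos: [0.4642, 0.1181, 0.2798]
eef_rot: [0.511, 0.488, 0.511, -0.488]
wrist_force: [0.8, 0.5, 0.3]
opening: 1.0
```

```bash
python3 st.py .4640 .1209 .189 .049
```

```text
28.075 [0.4642 0.1181 0.2798] 1.0 [0.8 0.5 0.3] [-0.91  0.23  0.68  2.07 -0.18  0.9  -0.08]
[-3.000e-03 -0.000e+00 -0.000e+00  9.076e+00 -8.000e-03 -2.820e-01]
```

>>> drive_tool:
  motion: "0 0 0 2 0 -0.2 0; 0 0 0 6 0 -0.2 0; 0 0 0 8.5 0 -0.2 0; 0 0 0 9.1 0 -0.2 0; 0 0 0 9.1 0 -0.2 0; 0 0 0 9.1 0 -0.2 0; 0 0 0 9.1 0 -0.2 0"

```text
t: 28.95
tcp_pos: [0.4645, 0.1215, 0.1895]
eef_rot: [0.512, 0.488, 0.512, -0.487]
wrist_force: [0.4, 0.3, -0.9]
opening: 1.002
```

```bash
python3 st.py .4640 .1209 .189 .049
```

```text
28.95 [0.4645 0.1215 0.1895] 1.002 [ 0.4  0.3 -0.9] [-0.83  0.39  0.61  2.13 -0.34  0.71  0.05]
[-0.001 -0.001 -0.002  0.054 -0.055  0.061]
```

>>> drive_tool:
  motion: "0 0 0 0 0 0 0.2; 0 0 0 0 0 0 0.3; 0 0 0 0 0 0 0.5; 0 0 0 0 0 0 1; 0 0 0 0 0 0 1; 0 0 0 0 0 0 1; 0 0 0 0 0 0 1; 0 0 0 0 0 0 1"

```text
t: 29.95
tcp_pos: [0.4642, 0.1214, 0.1888]
eef_rot: [0.512, 0.488, 0.512, -0.488]
wrist_force: [-0.2, 0.2, 3.0]
opening: 0.723
```

>>> drive_tool:
  motion: "0 0 0 -1 0 0 1; 0 0 0 -5 0 0 1; 0 0 0 -9 0 0 1; 0 0 0 -13 0 0 1; 0 0 0 -13 0 0 1; 0 0 0 -13 0 0 1; 0 0 0 -13 0 0 1"

```text
t: 30.82
tcp_pos: [0.4633, 0.1212, 0.3175]
eef_rot: [0.512, 0.487, 0.512, -0.489]
wrist_force: [0.6, 0.0, -1.6]
opening: 0.727
```

```bash
python3 st.py .4679 -.0856 .32 .131
```

```text
30.825 [0.4633 0.1212 0.3175] 0.727 [ 0.6  0.  -1.6] [-0.95  0.17  0.71  2.03 -0.13  0.99 -0.13]
[-8.3000e-02  1.0000e-03  2.0000e-03 -2.2500e-01 -5.3100e-01  2.0676e+01]
```

>>> drive_tool:
  motion: "-0.02 0 0 0 -0.1 3 1; -0.04 0 0 0 -0.2 8 1; -0.06 0 0 0 -0.4 14 1; -0.08 0 0 0 -0.5 19 1; -0.083 0 0 0 -0.5 20.7 1; -0.083 0 0 0 -0.5 20.7 1; -0.083 0 0 0 -0.5 20.7 1; -0.083 0 0 0 -0.5 20.7 1"

```text
t: 31.82
tcp_pos: [0.469, -0.0844, 0.3184]
eef_rot: [0.532, 0.466, 0.532, -0.466]
wrist_force: [1.0, -0.3, -1.3]
opening: 0.724
```

```bash
python3 st.py .4679 -.0856 .196 .131
```

```text
31.825 [ 0.469  -0.0844  0.3184] 0.724 [ 1.  -0.3 -1.3] [-0.63  0.18  0.84  2.04 -0.16  0.99  0.42]
[ 2.0000e-03 -0.0000e+00  1.0000e-03  1.2236e+01 -1.1600e-01  1.1100e-01]
```

>>> drive_tool:
  motion: "0 0 0 5 -0.1 0 1; 0 0 0 9 -0.1 0 1; 0 0 0 11.5 -0.1 0 1; 0 0 0 12.2 -0.1 0 1; 0 0 0 12.2 -0.1 0 1; 0 0 0 12.2 -0.1 0 1; 0 0 0 12.2 -0.1 0 1"

```text
t: 32.7
tcp_pos: [0.4685, -0.0857, 0.1976]
eef_rot: [0.532, 0.467, 0.531, -0.466]
wrist_force: [-0.2, -0.1, -2.0]
opening: 0.723
```

```bash
python3 st.py .4679 -.0856 .189 .131
```

```text
32.7 [ 0.4685 -0.0857  0.1976] 0.723 [-0.2 -0.1 -2. ] [-0.5   0.39  0.74  2.14 -0.39  0.74  0.63]
[ 0.    -0.    -0.002  0.857 -0.064 -0.015]
```

>>> drive_tool:
  motion: "0 0 0 0.3 0 0 1; 0 0 0 0.5 0 0 1; 0 0 0 0.7 0 0 1; 0 0 0 0.8 0 0 1; 0 0 0 0.8 0 0 1; 0 0 0 0.8 0 0 1"

```text
t: 33.45
tcp_pos: [0.468, -0.0858, 0.1888]
eef_rot: [0.532, 0.466, 0.532, -0.466]
wrist_force: [-2.6, -0.0, 3.0]
opening: 0.731
```

Release, lift, and move well clear to look.

>>> drive_tool:
  motion: "0 0 0 0 0 0 0.2; 0 0 0 0 0 0 0.1; 0 0 0 0 0 0 0; 0 0 0 0 0 0 0; 0 0 0 0 0 0 0; 0 0 0 -2 0 0 0; 0 0 0 -6 0 0 0; 0 0 0 -11 0 0 0; 0 0 0 -11 0 -5 0; 0 0 0 -11 0 -11 0; 0 0 0 -11 0 -17 0; 0 0 0 -11 0 -23 0"

```text
t: 34.95
tcp_pos: [0.4374, 0.1441, 0.299]
eef_rot: [0.532, 0.467, 0.532, -0.466]
wrist_force: [0.8, 0.2, 0.7]
opening: 0.999
```

>>> drive_tool:
  motion: "0 0 0 0 0 -6 0; 0 0 0 0 0 -12 0; 0 0 0 0 0 -18 0; 0 0 0 0 0 -22 0; 0 0 0 0 0 -22 0; 0 0 0 0 0 -22 0"

```text
t: 35.7
tcp_pos: [0.4095, 0.3593, 0.2985]
eef_rot: [0.532, 0.466, 0.531, -0.467]
wrist_force: [-0.1, 0.2, 0.6]
opening: 1.001
```

```bash
cat > fin.py <<'E'
from cell import viewer,arm
from m import *
f=viewer.grab_frame("top");s=viewer.grab_frame("side");np.savez("topF.npz",**f);np.savez("sideF.npz",**s)
R4={'b':(.4679,-.0856),'w':(.4783,-.1652),'r':(.4886,-.2447),'y':(.4993,-.3246)}
rois={}
for k in R4:
    u=proj(f,[[*R4[k],TOP[k]]])[0].astype(int); rois[k]=(u[0]-15,u[1]-15,u[0]+16,u[1]+16)
o=caps(f,rois,"bwry")
for k in o: print(k,np.round(o[k][0],1),np.round(o[k][1],1),o[k][2].round(4),((o[k][2][:2]-R4[k])*1000).round(1),"mm")
cv2.imwrite("pics/fin.png",np.vstack([np.hstack([cv2.resize(o[k][3],(186,186)) for k in o]),cv2.resize(f["img"][160:225,340:490],(744,322),interpolation=cv2.INTER_CUBIC)]))
cv2.imwrite("pics/finside.png",cv2.resize(s["img"][215:330,270:390],None,fx=5,fy=5,interpolation=cv2.INTER_CUBIC))
print(arm.sense()["tcp_pos"])
E
python3 fin.py
```

```text
b [382.9 196.4] [113.4 115.1] [ 0.4673 -0.0855  0.15  ] [-0.6  0.1] mm
w [406.3 194. ] [87.6 91.7] [ 0.4773 -0.1642  0.125 ] [-1.  1.] mm
r [433.  189.1] [113.1 117.8] [ 0.4885 -0.2441  0.15  ] [-0.1  0.6] mm
y [455.9 186.6] [94.3 98.8] [ 0.4995 -0.324   0.125 ] [0.2 0.6] mm
[0.40982086 0.35878767 0.29877824]
```

View pics/fin.png

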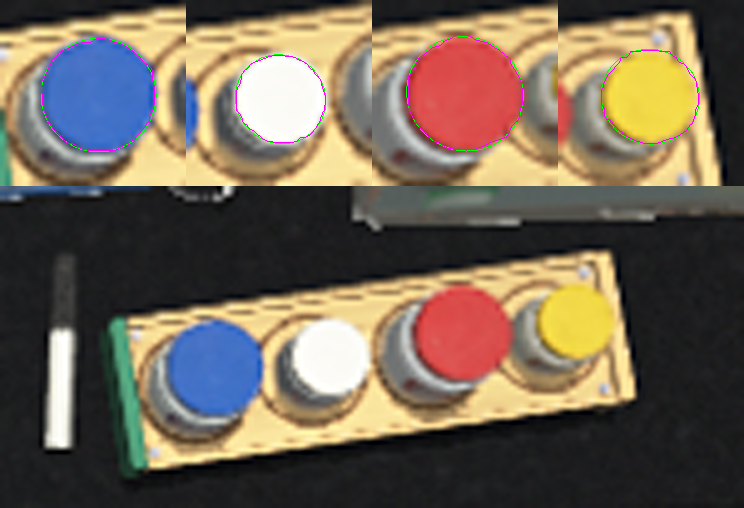

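View pics/finside.png

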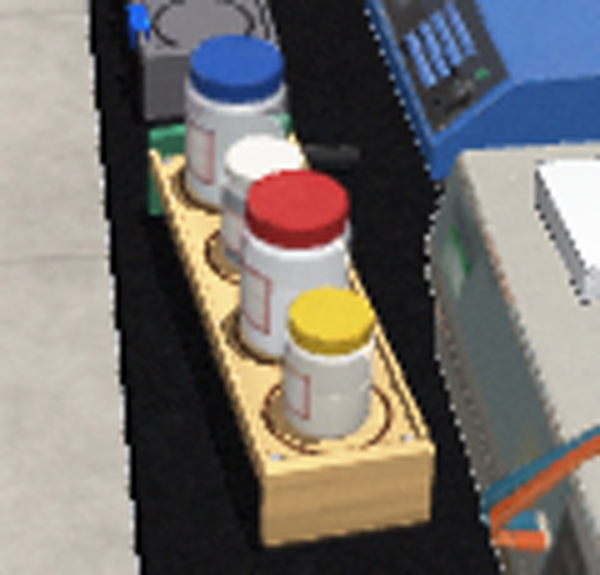

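```bash
python3 -c "
from cell import job; print(job.sign_off())"
```

```text
the job is handed in; nothing more can be done
None
```

All four jars now stand upright on the wooden feed rack in reverse order, and I have handed the job in. From the feed rack's green end they read blue, white, red, yellow; on the grey rack, from its green end, they were yellow, red, white, blue. The purple jar at (152,194) in the top view was not touched. It took about 36 s of the 115 s.

**Centring:** in the last top picture each cap centre is within about 1.5 mm of its ring centre. White is the farthest out, at about 1.4 mm. Blue's ring centre was worked out from the spacing of the other three rings rather than measured directly.

**Side view:** the last side picture shows all four upright on the rack.

**Disagreement:** absolute positions from the side camera differed from the top camera's by 3–4 mm for the rings and up to about 10 mm along the row for the caps. I relied on the top camera, because the arm's own position readings agreed with it. A check of the yellow jar in the side view showed it sitting in its ring just as the top view did.

**Forces:** every wrist force the arm reported stayed at about 4 N or less. The arm ended open and well clear, above the empty grey rack.

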